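Set stacked pots out on their drip trays for glazing

TASK

Set the four fired-clay pots out for glaze pouring: take the two stacks apart and put each pot, upside down as it stands now, flat inside the rim of the drip tray of its own shape (round, square, six-sided, oblong). Set each down gently, without dropping any or knocking one over, and do not shift the raw clay cup or the small kiln prop.

Things in the scene. Friction and masses are not known exactly. Their poses are not given: they have to be found in the camera images.
- round_pot_c (a point): Round fired-clay pot standing upside down (closed bottom up): straight-walled cylinder 66 mm across, 52 mm high, about 0.18 kg. Starts on the table as the lower pot of a stack of two. Origin at its centre, half-way up; z up, axes turn with it.
- square_pot_c (a point): Square fired-clay pot standing upside down: 64 x 64 mm with upright flat sides (facing its x and y axes), 52 mm high, about 0.18 kg. Starts on the table as the lower pot of a stack of two. Origin at its centre, half-way up; z up, axes turn with it.
- hex_pot_c (a point): Small regular six-sided fired-clay pot standing upside down: 46 mm across flats (53 mm across corners), upright sides, two of the flats face +y and -y, 54 mm high, about 0.11 kg. Starts loose on top of either the round or the square pot. Grip it in its upper half so the fingertips clear the pot below and the tray's rim. Origin at its centre, half-way up; z up, axes turn with it.
- oblong_pot_c (a point): Small oblong fired-clay pot standing upside down: 52 mm along its x, 34 mm along its y, upright sides, 54 mm high, about 0.10 kg. Starts loose on top of the other lower pot. Grip it in its upper half, across its 34 mm width. Origin at its centre, half-way up; z up, axes turn with it.
- round_tray: Drip tray for the round pot: circular, 84 mm inside diameter. Fixed flat cream tray, floor top 4 mm above the table, thin upright rim 4 mm thick whose top is 9 mm above the table. Origin on the table under the tray's centre, z up.
- square_tray: Drip tray for the square pot: 82 x 82 mm inside, sides along its x and y. Fixed flat cream tray, floor top 4 mm above the table, thin upright rim 4 mm thick whose top is 9 mm above the table. Origin on the table under the tray's centre, z up.
- hex_tray: Drip tray for the small six-sided pot: regular hexagon 64 mm across flats inside, two of the flats face its +y and -y. Fixed flat cream tray, floor top 4 mm above the table, thin upright rim 4 mm thick whose top is 9 mm above the table. Origin on the table under the tray's centre, z up.
- oblong_tray: Drip tray for the small oblong pot: inside 70 mm along its x, 52 mm along its y. Fixed flat cream tray, floor top 4 mm above the table, thin upright rim 4 mm thick whose top is 9 mm above the table. Origin on the table under the tray's centre, z up.
- clay_cup: Bystander: small raw grey-clay cup, 44 mm across, 45 mm high, loose, standing among the trays. Origin at the centre of its foot, z up.
- kiln_prop: Bystander: small pale kiln prop, a plain upright cylinder 32 mm across and 40 mm high, loose, standing among the trays. Origin at the centre of its foot, z up.
There are look-alikes about, which are no part of the job. Leave any orange look-alike of the part that bears oblong_pot_c alone. What is shaped like the part that bears hex_pot_c but orange or yellow is not meant.

How it is judged:
By the outcome, as a careful person would: the job done as asked, in the order asked, and still so for the second after the job is handed in, with the robot touching nothing.
It also fails if it takes over 136 s, if anything falls off the work surface, if the arm or the gripper's body presses on something with over 40 N, if the wrist force passes 120 N, or if a joint passes its speed limit or range.

ROBOT

A 6-joint arm with a two-finger parallel gripper is mounted at the origin on the work surface. World frame = base frame: x ahead of the robot, y to its left, z up, the work surface at z = 0. Lengths are in m, angles in rad, forces in N, time in s.
With the tool pointing down it reaches from about 0.35 to 0.775 m from the base axis. Payload 5.5 kg.
Tool frame: the origin (TCP) lies between the finger pads; the fingertips stand 19 mm ahead of it and the grasp point (between the pads) is the TCP; z points along the fingers, y is the direction in which the jaws open and shut (so a half turn about z gives the same grasp; the last joint's range is limited). The gripper opens to 85 mm and grips with 20 to 120 N. Pads are 22 mm wide; open, the fingers measure 114 mm over their backs; the gripper's body (76 mm by 85 mm) begins 54 mm behind the grasp point. The pads swing forward as they close: fully open they stand 13 mm farther back than shut.
Start: joints at [0.96, 0.313, 0.046, 1.304, 0, 1.431], TCP at [0.261, 0.512, 0.25] pointing down, gripper open.
Joint ranges: [-2.76, 2.76], [-0.86, 1.69], [-1.03, 1.26], [-2.2, 2.34], [-1.47, 1.5], [-3.14, 3.14]. Speed limits (rad/s): [2.57, 2.57, 3.14, 3.14, 3.14, 3.14].

INTERFACE

Orientations are given as a unit quaternion [w, x, y, z].
In Python, from workcell import get_state, cams, workorder gives the robot as it stands.
- The arm moves only by the tool play_rows, never from a script. Its argument "series" is text: rows parted by semicolons, each of 7 numbers parted by spaces: the opening in per cent of the stroke, from 0 (shut) to 100 (fully open), then the shift along the tool's x, y, z in cm, then the turn, a rotation vector about the tool's x, y, z in degrees. A call has 1 to 12 rows; each row shifts and turns the commanded pose from where the row before left it, along the tool's axes as they then stand; what a row does not reach is not made up. A row lasts 1/8 s, in which the tool goes at most 62.5 mm and 10.7 degrees, less where a joint would pass 70% of its speed; a pose out of reach is approached as far as the arm can. A call with a gripper value outside its range is refused whole. The fingers move at their own pace and stop on an object; "newtons" is the grip in N (left out, the last holds). Time passes only in rows, so rows that do not move let the fingers close. It gives the time, the measured TCP pose, the force and the opening at its end, in the units of the state.
- get_state(): the state, without advancing time (a new reading comes with each control period).
- cams.read_camera(name): name is "scene" or "top"; returns the picture (384x512x3 uint8, red, green, blue); there is no depth.
- cams.get_calibration(name): a dict with "fx", "fy", "cx", "cy" (pixels), "distortion" ([k1, k2, p1, p2, k3] as OpenCV has them; the pictures are not rectified), "rvec" (rotation vector, rad) and "tvec" (3), from world to camera coordinates, as OpenCV has them. Camera axes: x right, y down, z forward; pixel columns grow to the right and rows downward; lengths in m; the calibration is good to about 2 mm. A picture is of the moment at which its call begins. get_calibration takes no time and is no camera call.
- workorder.hand_in(): hands the job in, once; it reports no verdict.
The state is a dict: "clock": time; "joint_pos": joint angles; "qvel": joint speeds; "tau": joint torques, N m; "tcp_pos": TCP position; "orientation": TCP orientation; "wrist_force": force on the tool from outside, world axes, zero at the start; "ft_torque": the same for the moment, N m; "finger_gap": finger opening in m.
Only numpy, scipy, OpenCV 4.12 (cv2) and the standard library are available. Lean on these libraries where they do the work, as an engineer would, in place of code of your own. Each camera call takes 0.05 s, during which the arm holds its last target.

## Working session

There is one attempt and no reset: what is moved stays moved. The work goes in short steps, Python scripts to look and compute and a tool call to move; the robot and the scene stay as the last step left them, time stands still between calls to the robot, and variables do not carry over. Pictures are saved under pics/ and viewed, and the job is handed in when it is done.

Besides the shell and the picture viewer there is one more tool, called after "Call:" as a command line: name --argument value ..., lists and objects as JSON in quotes. play_rows: Moves the arm, as the interface text tells. Its arguments: {"type":"object","properties":{"series":{"type":"string"},"newtons":{"type":"number"}},"required":["series"]}

```bash
ls; mkdir -p pics
python3 - <<'E'
from workcell import get_state, cams
import cv2
print(get_state())
for n in ("scene","top"):
    im=cams.read_camera(n); cv2.imwrite(f"pics/{n}0.png",cv2.cvtColor(im,cv2.COLOR_RGB2BGR))
    print(cams.get_calibration(n))
E
```

```text
pics
{'clock': 0.0, 'joint_pos': array([ 9.60421434e-01,  3.14024613e-01,  4.49627619e-02,  1.30360254e+00,
       -8.04911989e-06,  1.43117324e+00]), 'qvel': array([ 0.00110774,  0.00064046, -0.00043091, -0.00111236,  0.00174948,
       -0.00131413]), 'tau': array([-9.75762996e-04, -4.80625856e+01,  2.98533779e+01,  1.93756196e-02,
       -1.96521643e-05,  2.12783945e-06]), 'tcp_pos': array([0.26053649, 0.51204281, 0.24938844]), 'orientation': array([-3.38363991e-04,  2.33208437e-01,  9.72426323e-01, -8.70597031e-04]), 'wrist_force': array([ 0.16457677,  0.52271739, -0.44321649]), 'ft_torque': array([ 0.02952788, -0.01539048,  0.04034816]), 'finger_gap': 0.085635489414911}
{'fx': 374.01199590978445, 'fy': 374.01199590978445, 'cx': 259.1346894439091, 'cy': 190.40376696124451, 'distortion': array([0.00173665, 0.        , 0.        , 0.        , 0.        ]), 'rvec': array([ 2.0484967 ,  1.4088013 , -0.54969325]), 'tvec': array([-0.18171002, -0.28164835,  1.2466228 ])}
{'fx': 445.1871680256773, 'fy': 445.1871680256773, 'cx': 262.4749602038432, 'cy': 185.20338306337436, 'distortion': array([0.04231123, 0.        , 0.        , 0.        , 0.        ]), 'rvec': array([ 2.16320402, -2.13093879,  0.19549247]), 'tvec': array([0.00654571, 0.49414906, 1.02012331])}
```

View pics/scene0.png

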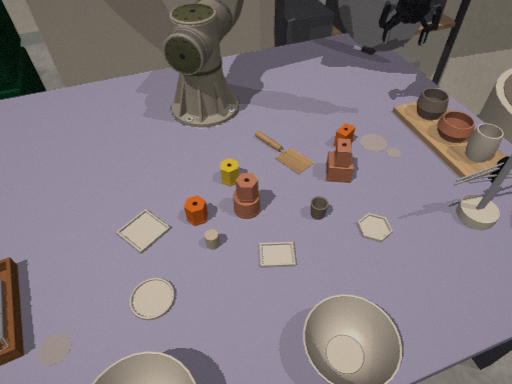

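View pics/top0.png

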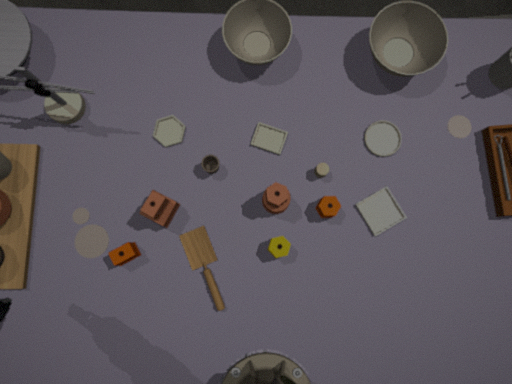

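Candidates in the top view: the brown stacks at (277,197), hexagon on round, and (158,208), oblong on square. Orange (329,207), yellow (280,247) and orange (124,254) are single look-alikes. The two-tier brown stacks fit; I'll confirm in an enlarged crop.

Run:
```python
import cv2
im=cv2.imread("pics/top0.png"); 
cv2.imwrite("pics/crop1.png",cv2.resize(im[110:280,95:360],None,fx=3,fy=3,interpolation=cv2.INTER_CUBIC))
im=cv2.imread("pics/scene0.png"); 
cv2.imwrite("pics/crop2.png",cv2.resize(im[115:265,180:400],None,fx=3.5,fy=3.5,interpolation=cv2.INTER_CUBIC))
```

```text
(no output)
```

View pics/crop1.png

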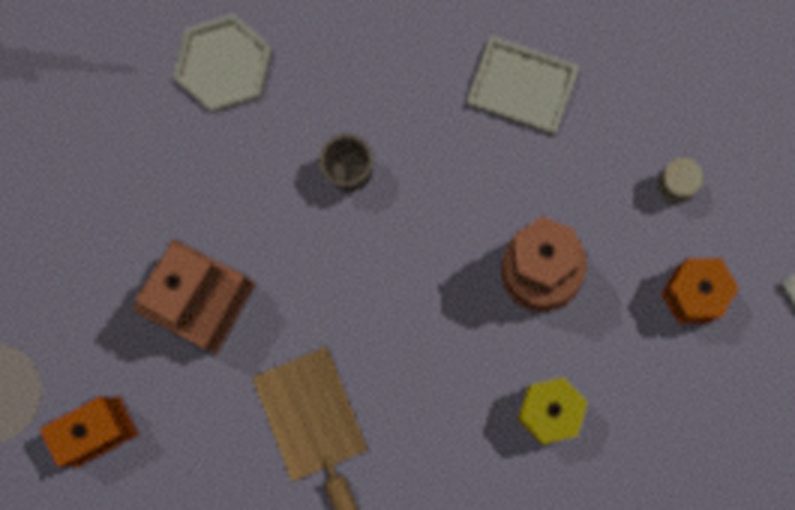

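View pics/crop2.png

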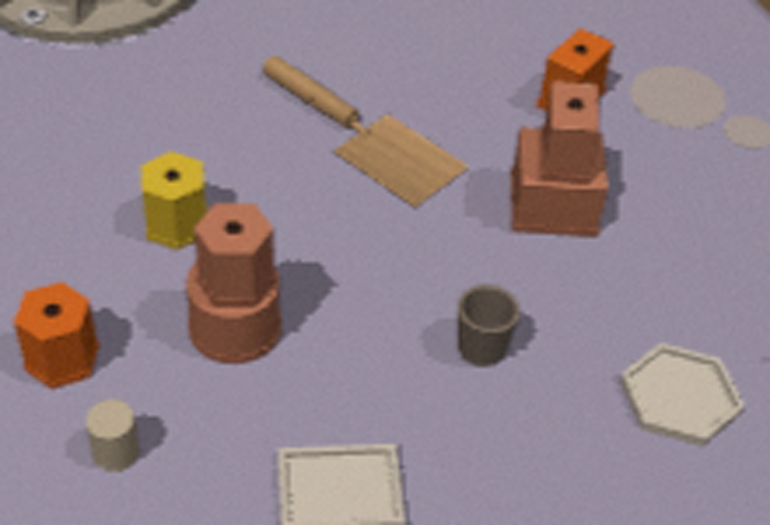

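```bash
cat > h.py <<'E'
import cv2, numpy as np
from workcell import get_state, cams
def snap(n,name=None):
    im=cv2.cvtColor(cams.read_camera(n),cv2.COLOR_RGB2BGR)
    if name: cv2.imwrite(f"pics/{name}.png",im)
    return im
def cal(n):
    c=cams.get_calibration(n); K=np.array([[c['fx'],0,c['cx']],[0,c['fy'],c['cy']],[0,0,1]])
    return K,np.array(c['distortion']),cv2.Rodrigues(np.array(c['rvec']))[0],np.array(c['tvec'])
def plane(n,px,z):
    K,D,R,t=cal(n); u=cv2.undistortPoints(np.array(px,float).reshape(-1,1,2),K,D).reshape(-1,2)
    d=np.c_[u,np.ones(len(u))]@R; o=-R.T@t
    return (o+d*((z-o[2])/d[:,2])[:,None])[:,:2]
def proj(n,P):
    K,D,R,t=cal(n); return cv2.projectPoints(np.array(P,float).reshape(-1,1,3),R,t,K,D)[0].reshape(-1,2)
E
python3 - <<'E'
from h import *
for n in("scene","top"):
    im=cv2.imread(f"pics/{n}0.png"); K,D,R,t=cal(n); print(n,"cam",-R.T@t)
    hsv=cv2.cvtColor(im,cv2.COLOR_BGR2HSV)
    pts={"scene":dict(hextop=(247,180),obtop=(344,146),sqtop=(333,158),round=(248,213),prop=(212,234),tray=(278,255),table=(200,280),cup=(318,204),trayw=(152,298)),
     "top":dict(hextop=(282,192),obtop=(147,205),sqtop=(166,216),sqtop2=(173,203),roundside=(270,207),tray=(268,140),rt=(382,140),prop=(322,168),table=(220,180))}[n]
    for k,(x,y) in pts.items(): print(k,hsv[y-1:y+2,x-1:x+2].reshape(-1,3).mean(0).round())
E
```

```text
scene cam [ 1.04222875 -0.1960011   0.73604045]
hextop [  9. 131.  67.]
obtop [  9. 132. 126.]
sqtop [  9. 134. 146.]
round [  9. 134. 107.]
prop [ 18.  59. 184.]
tray [ 18.  38. 196.]
table [135.  30. 161.]
cup [13. 54. 82.]
trayw [ 18.  37. 193.]
top cam [0.32420164 0.03478684 1.08561544]
hextop [ 10. 136. 127.]
obtop [ 10. 138. 124.]
sqtop [ 10. 143. 104.]
sqtop2 [ 10. 142. 116.]
roundside [ 10. 143.  77.]
tray [ 30.  32. 130.]
rt [ 28.  12. 128.]
prop [ 22.  58. 130.]
table [134.  25.  99.]
```

```bash
cat > m1.py <<'E'
from h import *
seeds={"scene":dict(round=(152,298),square=(143,231),hex=(375,228),oblong=(278,255),prop=(212,240),cup=(318,208)),
       "top":dict(round=(382,139),square=(381,211),hex=(170,131),oblong=(269,139),prop=(322,170),cup=(210,163))}
def main():
  for n in("top","scene"):
    im=cv2.imread(f"pics/{n}0.png"); big=cv2.resize(im,None,fx=4,fy=4,interpolation=cv2.INTER_CUBIC)
    lab=cv2.cvtColor(big,cv2.COLOR_BGR2LAB).astype(int); m=((lab[...,2]>128-1)*255).astype(np.uint8)  # table bluish b<128
    m=cv2.medianBlur(m,9)
    cs,_=cv2.findContours(m,cv2.RETR_EXTERNAL,cv2.CHAIN_APPROX_NONE)
    for k,(x,y) in seeds[n].items():
      c=[c for c in cs if cv2.pointPolygonTest(c,(4*x+1.5,4*y+1.5),False)>=0]
      if not c: print(n,k,"none");continue
      c=c[0].reshape(-1,2); P=plane(n,(c-1.5)/4,0.009)*1000
      h=cv2.convexHull(P.astype(np.float32)); r=cv2.minAreaRect(h); cc=cv2.minEnclosingCircle(h)
      M=cv2.moments(h); out=[n,k,"cen",np.round([M['m10']/M['m00'],M['m01']/M['m00']],1),"rect",np.round(r[0],1),np.round(r[1],1),round(r[2],1)]
      if k=="hex":
        a=cv2.approxPolyDP(h,6,True).reshape(-1,2); e=np.roll(a,-1,0)-a; out+=[len(a),(np.degrees(np.arctan2(e[:,1],e[:,0]))%60).round(1),np.hypot(*e.T).round()]
      print(*out)
main()
E
python3 m1.py
```

```text
top round cen [ 623.6 -284.9] rect [ 623.8 -285.1] [92.1 95.3] 45.3
top square cen [ 440.9 -274.3] rect [ 441.  -274.3] [91.1 93.8] 30.7
top hex cen [632.5 247.9] rect [632.2 247.7] [83.6 75.3] 49.6 6 [49.8 45.  47.  47.4 45.  45.1] [39. 40. 46. 39. 39. 47.]
top oblong cen [ 6.187e+02 -5.000e-01] rect [ 6.187e+02 -5.000e-01] [81.3 65. ] 71.4
top prop cen [ 540.7 -131.8] rect [ 540.8 -131.3] [34.  41.2] 45.7
top cup cen [551.2 143.4] rect [551.7 143.4] [46.1 45.3] 64.0
scene round cen [ 627.9 -283.5] rect [ 627.8 -283.6] [93.5 93.5] 69.0
scene square cen [ 446.  -272.5] rect [ 446.  -272.5] [97.  93.3] 30.8
scene hex cen [637.  247.7] rect [636.7 247.6] [74.8 86.6] 18.5 7 [55.2 51.  49.3 49.2 25.9 52.7 48.9] [50. 37. 40. 41. 14. 34. 39.]
scene oblong cen [6.234e+02 4.000e-01] rect [6.235e+02 4.000e-01] [79.9 65.8] 71.5
scene prop cen [ 529.7 -125.8] rect [ 530.1 -126.3] [33.6 60.2] 80.0
scene cup cen [533.1 151.7] rect [535.5 152.7] [44.7 75.6] 64.0
```

```bash
cat > m2.py <<'E'
from h import *
def hole(n,im,x,y,r=6):
    g=cv2.cvtColor(im,cv2.COLOR_BGR2GRAY).astype(float)[y-r:y+r+1,x-r:x+r+1]
    w=np.clip(np.median(g)*0.6-g,0,None); Y,X=np.mgrid[y-r:y+r+1,x-r:x+r+1]
    return np.array([(w*X).sum(),(w*Y).sum()])/w.sum()
if __name__=="__main__":
  ho=dict(hex=((277,193),(247,180)),oblong=((152,204),(344,146)))
  for k,(a,b) in ho.items():
    for n,p in zip(("top","scene"),(a,b)):
      im=cv2.imread(f"pics/{n}0.png"); q=hole(n,im,*p,r=4); print(k,n,q.round(2),(plane(n,q,0.106)*1000).round(1))
  for n,v,ss in (("top",116,dict(hex=(282,192),oblong=(147,205))),):
    im=cv2.imread(f"pics/{n}0.png"); big=cv2.resize(im,None,fx=4,fy=4,interpolation=cv2.INTER_CUBIC)
    hsv=cv2.cvtColor(big,cv2.COLOR_BGR2HSV)
    for k,s in ss.items():
      for v in (104,108,112,116):
        m=((hsv[...,0]<14)&(hsv[...,1]>90)&(hsv[...,2]>v)).astype(np.uint8)*255
        m=cv2.morphologyEx(m,cv2.MORPH_OPEN,np.ones((11,11)))
        cs,_=cv2.findContours(m,cv2.RETR_EXTERNAL,cv2.CHAIN_APPROX_NONE)
        c=[c for c in cs if cv2.pointPolygonTest(c,(4*s[0]+1.5,4*s[1]+1.5),False)>=0]
        if not c: print(k,v,'none'); continue
        P=plane(n,(c[0].reshape(-1,2)-1.5)/4,0.106)*1000; h=cv2.convexHull(P.astype(np.float32)); r=cv2.minAreaRect(h)
        a=cv2.approxPolyDP(h,5,True).reshape(-1,2); e=np.roll(a,-1,0)-a
        print(k,v,np.round(r[0],1),np.round(r[1],1),round(r[2],1),(np.degrees(np.arctan2(e[:,1],e[:,0]))%(60 if k=="hex" else 90)).round(1),np.hypot(*e.T).round())
E
python3 m2.py
```

```text
hex top [276.79 193.13] [[465.9 -16.8]]
hex scene [246.26 179.71] [[467.5 -14.5]]
oblong top [152.18 203.4 ] [[438.7 257.1]]
oblong scene [343.9  144.28] [[439.9 258.8]]
hex 104 [465.9 -16.7] [47.2 49.7] 29.2 [ 6.2  4.5  7.7 59.1 17.5 12.6] [21. 25. 28. 26. 28. 27.]
hex 108 [466.  -16.7] [46.7 49.5] 30.4 [ 6.2  3.7  2.7  0.4 16.7 12.6] [21. 21. 31. 25. 27. 27.]
hex 112 [466.2 -16.8] [46.1 49.4] 31.9 [ 5.8  6.4 11.9  1.7 57.9 31.1 13.9] [20. 28. 26. 24. 13. 16. 25.]
hex 116 [466.3 -18.1] [46.6 46.7] 0.9 [ 8.   6.5 13.1  4.6  0.2 31.6 13.9] [20. 27. 26. 22. 17. 12. 25.]
oblong 104 [439.3 256.2] [32.3 52.7] 61.9 [66.  67.8 64.6 71. ] [48. 28. 49. 29.]
oblong 108 [439.3 256.5] [31.8 51.8] 61.3 [65.4 67.4 64.  70.6] [47. 28. 48. 29.]
oblong 112 [439.1 256.5] [31.  50.8] 61.2 [65.7 66.5 64.2 69.8] [46. 27. 48. 28.]
oblong 116 [438.8 256.6] [30.3 49.5] 62.1 [65.6 67.1 64.8 70.1] [45. 26. 46. 27.]
```

Run:
```python
from h import *
def phase(P,k):
    h=cv2.convexHull(P.astype(np.float32)).reshape(-1,2); h=cv2.approxPolyDP(h,.8,True).reshape(-1,2)
    e=np.roll(h,-1,0)-h; z=e[:,0]+1j*e[:,1]; l=abs(z)
    s=(l**2*(z/l)**k).sum(); return np.degrees(np.angle(s))/k%(360/k), abs(s)/(l**2).sum()
for n,ss in (("top",dict(hex=(282,192),oblong=(147,205))),("scene",dict(hex=(240,181),oblong=(344,150)))):
    im=cv2.imread(f"pics/{n}0.png"); big=cv2.resize(im,None,fx=6,fy=6,interpolation=cv2.INTER_CUBIC)
    big=cv2.GaussianBlur(big,(0,0),2)
    hsv=cv2.cvtColor(big,cv2.COLOR_BGR2HSV)
    for k,s in ss.items():
      x,y=s; print(n,k,hsv[6*y,6*x])
      for f in (.8,.85,.9):
        v=f*hsv[6*y,6*x,2]
        m=((hsv[...,0]<14)&(hsv[...,1]>90)&(hsv[...,2]>v)).astype(np.uint8)*255
        cs,_=cv2.findContours(m,cv2.RETR_EXTERNAL,cv2.CHAIN_APPROX_NONE)
        c=[c for c in cs if cv2.pointPolygonTest(c,(6*s[0]+2.5,6*s[1]+2.5),False)>=0]
        if not c: print('none');continue
        P=plane(n,(c[0].reshape(-1,2)-2.5)/6,0.106)*1000
        r=cv2.minAreaRect(P.astype(np.float32)); print(phase(P,6 if k=="hex" else 4),np.round(r[0],1),np.round(r[1],1),r[2])
a=cv2.imread("pics/top0.png")[170:240,120:310]; b=cv2.imread("pics/scene0.png")[130:225,225:365]
cv2.imwrite("pics/c3.png",np.vstack([cv2.resize(a,(760,280),interpolation=cv2.INTER_CUBIC),cv2.resize(b,(760,310),interpolation=cv2.INTER_CUBIC)]))
```

```text
top hex [ 10 133 128]
(np.float32(13.1430435), np.float32(0.41701683)) [460.  -19.9] [61.1 49.9] 25.969970703125
(np.float32(59.563366), np.float32(0.4458276)) [462.7 -20.4] [59.3 48.7] 48.5079231262207
(np.float32(6.0606503), np.float32(0.72992)) [466.3 -16.8] [45.1 48.9] 34.32839584350586
top oblong [ 10 138 124]
(np.float32(60.993942), np.float32(0.97449285)) [431.3 246. ] [59.9 58.9] 62.855560302734375
(np.float32(61.144447), np.float32(0.95777225)) [431.5 245.7] [58.6 58.5] 62.55215835571289
(np.float32(61.3743), np.float32(0.9728194)) [439.6 256.4] [31.2 51.4] 61.02646255493164
scene hex [  9 130 180]
(np.float32(8.414717), np.float32(0.94202393)) [467.4 -14.7] [50.9 45.6] 68.81440734863281
(np.float32(7.975982), np.float32(0.96159065)) [467.5 -14.6] [50.5 44.5] 68.78553009033203
(np.float32(8.040414), np.float32(0.96797985)) [467.2 -14. ] [49.7 43.5] 68.8134994506836
scene oblong [  9 131 179]
(np.float32(61.196148), np.float32(0.9734784)) [440.6 257.8] [33.2 55.3] 61.2201042175293
(np.float32(61.79174), np.float32(0.9646897)) [441.1 257.8] [31.9 53.6] 61.228050231933594
(np.float32(61.77897), np.float32(0.96206516)) [441.4 257.9] [30.8 52.2] 61.194576263427734
```

View pics/c3.png

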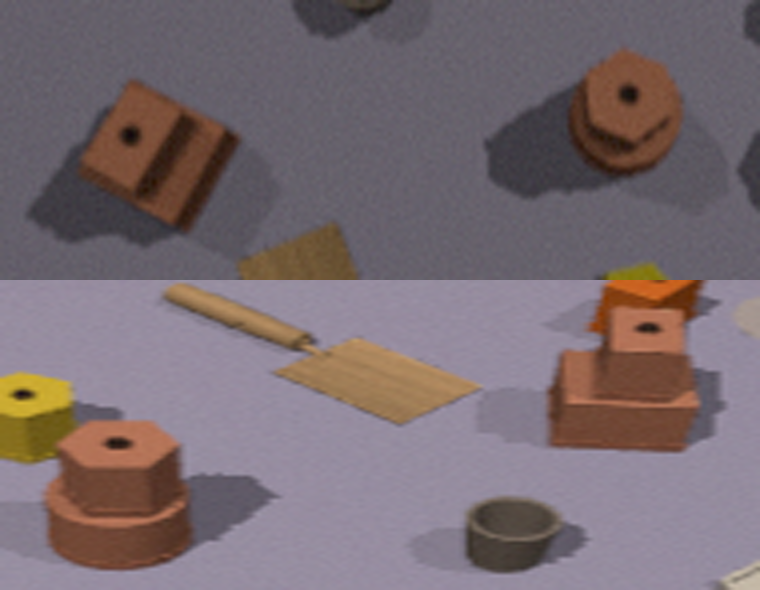

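```bash
cat > go.py <<'E'
import sys; from h import *
from scipy.spatial.transform import Rotation as Ro
# usage: go.py x y z(mm) yaw_y(deg): shift in tool axes (cm), then turn rotvec (deg)
s=get_state(); q=s['orientation']; R=Ro.from_quat([q[1],q[2],q[3],q[0]])
x,y,z,w=map(float,sys.argv[1:5]); d=np.array([x,y,z])/1000-s['tcp_pos']
a=np.radians(w); Y=np.array([np.cos(a),np.sin(a),0]); Z=np.array([0,0,-1.]); X=np.cross(Y,Z)
T=Ro.from_matrix(np.c_[X,Y,Z]); M=R.as_matrix()
print("clock",s['clock'],"tcp",(s['tcp_pos']*1000).round(1),"yaw_y",np.degrees(np.arctan2(M[1,1],M[0,1])).round(1),"gap",round(s['finger_gap']*1000,1),"F",s['wrist_force'].round(1))
print("shift cm (before turn)",(R.inv().apply(d)*100).round(2),"turn deg",np.degrees((R.inv()*T).as_rotvec()).round(1))
print("shift in turned frame", (T.inv().apply(d)*100).round(2), "j",s['joint_pos'].round(2))
E
python3 go.py 439.3 258 200 61.4
```

```text
clock 0.1 tcp [260.6 512.1 249.5] yaw_y 63.0 gap 85.5 F [-0.2  0.1 -0.4]
shift cm (before turn) [-27.45 -14.53   4.97] turn deg [-0.1 -0.   1.6]
shift in turned frame [-27.86 -13.75   4.95] j [0.96 0.31 0.05 1.3  0.   1.43]
```

Call:
play_rows --series "100 -2.75 -1.45 0 0 0 0;100 -2.75 -1.45 0 0 0 0;100 -2.75 -1.45 0 0 0 0;100 -2.75 -1.45 0 0 0 0;100 -2.75 -1.45 0 0 0 0;100 -2.75 -1.45 0 0 0 0;100 -2.75 -1.45 0 0 0 0;100 -2.75 -1.45 0 0 0 0;100 -2.75 -1.45 2.5 0 0 0;100 -2.7 -1.45 2.5 0 0 0;100 0 0 0 0 0 1.6;100 0 0 0 0 0 0"

```text
clock: 1.6
tcp_pos: [0.4395, 0.2589, 0.2005]
orientation: [-0.0, 0.247, 0.969, 0.0]
wrist_force: [0.0, 0.1, -0.0]
finger_gap: 0.0855
```

```bash
python3 go.py 439.3 258 86 61.4
```

```text
clock 1.6 tcp [439.5 258.9 200.5] yaw_y 61.4 gap 85.5 F [ 0.   0.1 -0. ]
shift cm (before turn) [-0.03 -0.09 11.45] turn deg [-0. -0. -0.]
shift in turned frame [-0.03 -0.09 11.45] j [ 0.37  0.21 -0.22  1.15  0.    0.87]
```

Call:
play_rows --series "100 0 -0.1 2 0 0 0;100 0 0 2 0 0 0;100 0 0 2 0 0 0;100 0 0 2 0 0 0;100 0 0 1.5 0 0 0;100 0 0 1 0 0 0;100 0 0 0.9 0 0 0;100 0 0 0 0 0 0;70 0 0 0 0 0 0;60 0 0 0 0 0 0" --newtons 30

```text
clock: 2.85
tcp_pos: [0.4397, 0.258, 0.0868]
orientation: [0.0, 0.247, 0.969, 0.0]
wrist_force: [0.9, 0.1, 0.1]
finger_gap: 0.0519
```

Call:
play_rows --series "50 0 0 0 0 0 0;45 0 0 0 0 0 0;40 0 0 0 0 0 0;35 0 0 0 0 0 0;30 0 0 0 0 0 0;20 0 0 0 0 0 0;20 0 0 0 0 0 0;20 0 0 0 0 0 0"

```text
clock: 3.85
tcp_pos: [0.4394, 0.2579, 0.0865]
orientation: [0.0, 0.247, 0.969, 0.0]
wrist_force: [-0.9, -0.7, 3.1]
finger_gap: 0.0339
```

```bash
python3 - <<'E'
from h import *
snap("top","t1");snap("scene","s1")
E
python3 go.py 620.3 0.5 200 -18.6
```

```text
clock 3.95 tcp [439.4 257.9  86.5] yaw_y 61.4 gap 34.0 F [-1.  -0.3  3.6]
shift cm (before turn) [-28.2  -13.95 -11.35] turn deg [ 0.  0. 80.]
shift in turned frame [-18.62  25.36 -11.35] j [ 0.37  0.3  -0.4   0.87 -0.    0.87]
```

View pics/s1.png

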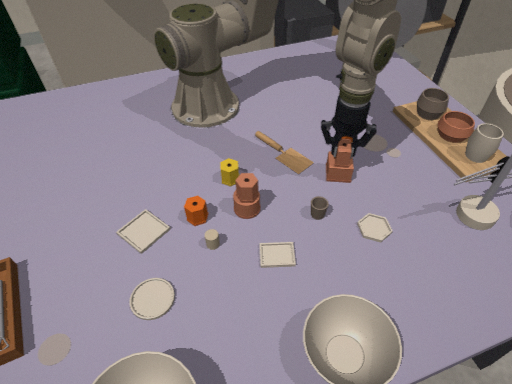

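Call:
play_rows --series "20 0 0 -0.5 0 0 0;20 0 0 -1 0 0 0;20 0 0 -2 0 0 0;20 0 0 -2.5 0 0 0;20 0 0 -2.5 0 0 0;20 0 0 -2 0 0 0;20 0 0 -0.85 0 0 0;20 -1.5 -0.7 0 0 0 0;20 -3 -1.5 0 0 0 0;20 -3 -1.5 0 0 0 0;20 -3 -1.5 0 0 0 0;20 -3 -1.5 0 0 0 0"

```text
clock: 5.45
tcp_pos: [0.5261, 0.1324, 0.1985]
orientation: [-0.001, 0.247, 0.969, -0.0]
wrist_force: [0.4, 0.1, 0.1]
finger_gap: 0.0339
```

Call:
play_rows --series "20 -3 -1.5 0 0 0 0;20 -3 -1.5 0 0 0 0;20 -3 -1.5 0 0 0 0;20 -3 -1.5 0 0 0 0;20 -1.7 -1.25 0 0 0 0;20 0 0 0 0 0 5;20 0 0 0 0 0 10;20 0 0 0 0 0 10;20 0 0 0 0 0 10;20 0 0 0 0 0 10;20 0 0 0 0 0 10;20 0 0 0 0 0 10"

```text
clock: 6.95
tcp_pos: [0.6107, 0.0049, 0.199]
orientation: [-0.001, 0.731, 0.683, -0.0]
wrist_force: [-0.7, -0.0, -0.1]
finger_gap: 0.0337
```

Call:
play_rows --series "20 0 0 0 0 0 10;20 0 0 0 0 0 5;20 0 0 0 0 0 0"

```text
clock: 7.32
tcp_pos: [0.6108, 0.005, 0.1991]
orientation: [-0.0, 0.812, 0.584, -0.0]
wrist_force: [-0.4, -0.2, -1.1]
finger_gap: 0.0336
```

```bash
python3 go.py 620.3 0.5 42 -18.6;python3 - <<'E'
from h import *
a=snap("top","t2");b=snap("scene","s2")
cv2.imwrite("pics/v2.png",np.hstack([cv2.resize(a[80:240,180:380],(400,320)),cv2.resize(b[130:290,200:400],(400,320))]))
E
```

```text
clock 7.325 tcp [610.8   5.  199.1] yaw_y -18.5 gap 33.6 F [-0.4 -0.2 -1.1]
shift cm (before turn) [-0.12  1.06 15.71] turn deg [-0.1  0.   0.1]
shift in turned frame [-0.12  1.04 15.71] j [-0.12  0.4   0.05  1.22  0.    1.77]
```

View pics/v2.png

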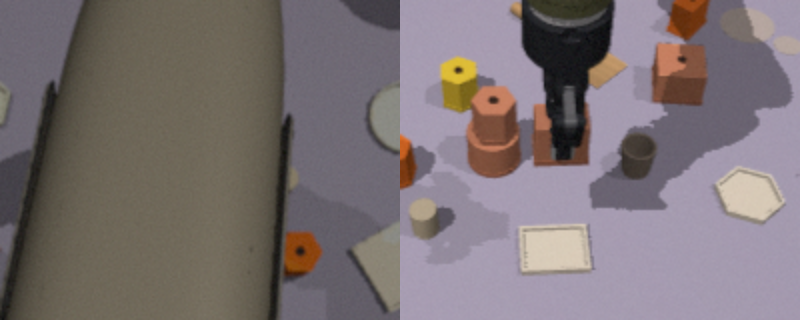

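Call:
play_rows --series "20 -0.1 1 0 0 0 0;20 0 0 2 0 0 0;20 0 0 2.5 0 0 0;20 0 0 2.5 0 0 0;20 0 0 2.5 0 0 0;20 0 0 2.5 0 0 0;20 0 0 2 0 0 0;20 0 0 1 0 0 0;20 0 0 0.5 0 0 0;20 0 0 0 0 0 0;20 0 0 0 0 0 0"

```text
clock: 8.8
tcp_pos: [0.6212, 0.0011, 0.0457]
orientation: [0.001, 0.812, 0.584, 0.001]
wrist_force: [0.0, 0.7, -0.0]
finger_gap: 0.0336
```

```bash
python3 go.py 620.3 0.5 39 -18.6;python3 - <<'E'
from h import *
b=snap("scene","s3")
cv2.imwrite("pics/v3.png",cv2.resize(b[180:290,210:350],None,fx=5,fy=5))
E
```

```text
clock 8.8 tcp [621.2   1.1  45.7] yaw_y -18.6 gap 33.6 F [ 0.   0.7 -0. ]
shift cm (before turn) [-0.08 -0.07  0.67] turn deg [ 0.1 -0.   0. ]
shift in turned frame [-0.08 -0.07  0.67] j [-0.13  0.53 -0.15  0.89  0.    1.77]
```

View pics/v3.png

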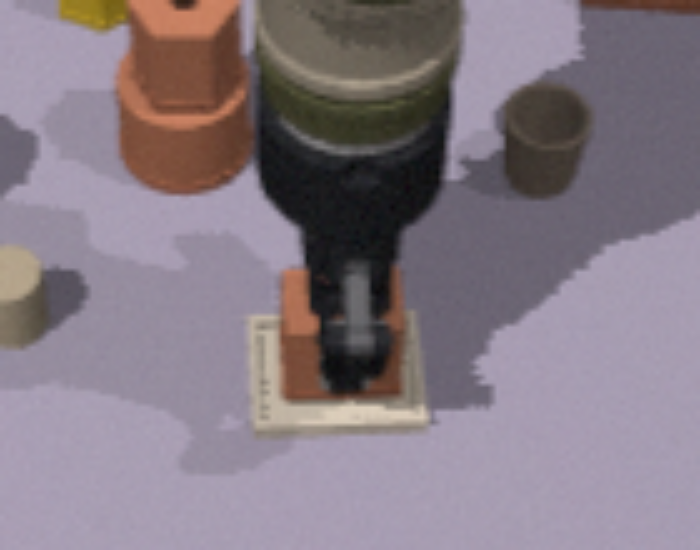

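Call:
play_rows --series "20 0 0 0.3 0 0 0;20 0 0 0.2 0 0 0;20 0 0 0 0 0 0;20 0 0 0.1 0 0 0;20 0 0 0 0 0 0"

```text
clock: 9.48
tcp_pos: [0.6205, 0.0012, 0.0387]
orientation: [-0.0, 0.812, 0.584, -0.0]
wrist_force: [0.0, 0.3, -1.2]
finger_gap: 0.0339
```

Call:
play_rows --series "20 0 0 0.1 0 0 0;20 0 0 0 0 0 0"

```text
clock: 9.72
tcp_pos: [0.6206, 0.0011, 0.0385]
orientation: [0.0, 0.812, 0.584, 0.0]
wrist_force: [-2.2, 0.2, 5.0]
finger_gap: 0.0337
```

Call:
play_rows --series "42 0 0 0 0 0 0;46 0 0 0 0 0 0;52 0 0 0 0 0 0;60 0 0 0 0 0 0;60 0 0 -0.5 0 0 0;60 0 0 -2 0 0 0;60 0 0 -2.5 0 0 0;60 0 0 -3 0 0 0;60 0 0 -3 0 0 0;60 0 0 -3 0 0 0;60 0 0 -2 0 0 0;100 0 0 0 0 0 0"

```text
clock: 11.22
tcp_pos: [0.6217, 0.001, 0.2]
orientation: [0.001, 0.812, 0.584, 0.002]
wrist_force: [0.3, 0.4, -0.2]
finger_gap: 0.0676
```

```bash
python3 go.py 466.7 -15.6 200 -22;python3 - <<'E'
from h import *
b=snap("scene","s4")
cv2.imwrite("pics/v4.png",cv2.resize(b[150:290,200:380],None,fx=4,fy=4))
E
```

```text
clock 11.225 tcp [621.7   1.  200. ] yaw_y -18.6 gap 67.6 F [ 0.3  0.4 -0.2]
shift cm (before turn) [ -6.51 -14.17  -0.06] turn deg [ 0.2 -0.1  3.4]
shift in turned frame [ -7.35 -13.75   0.  ] j [-0.13  0.42  0.07  1.22  0.    1.77]
```

View pics/v4.png

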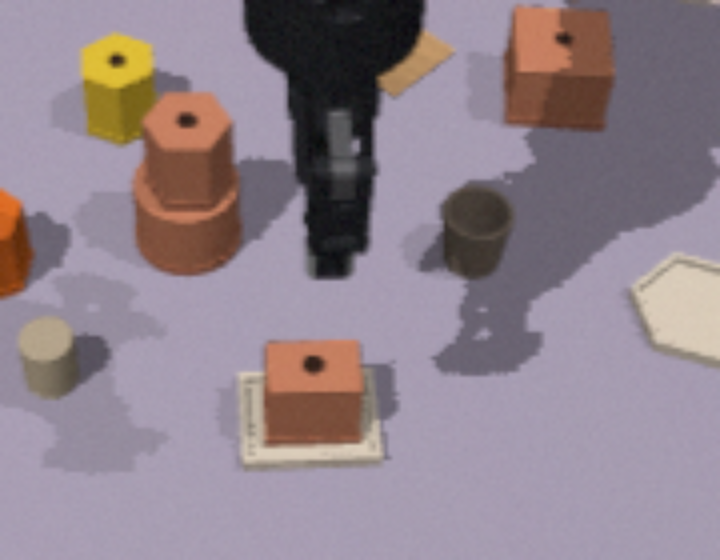

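The oblong pot sits squarely inside its tray (crop 312,390) and the square pot is untouched. Next is the hexagon.

Call:
play_rows --series "100 -0.9 -2 0 0 0 0;100 -1.1 -2.4 0 0 0 0;100 -1.1 -2.4 0 0 0 0;100 -1.1 -2.4 0 0 0 0;100 -1.1 -2.4 0 0 0 0;100 -1.1 -2.4 0 0 0 3.4;100 0 0 0 0 0 0;100 0 0 0 0 0 0"

```text
clock: 12.28
tcp_pos: [0.4679, -0.015, 0.1974]
orientation: [-0.0, 0.829, 0.56, 0.0]
wrist_force: [-0.0, 0.5, -0.4]
finger_gap: 0.0849
```

```bash
python3 go.py 466.7 -15.6 86 -22
```

```text
clock 12.275 tcp [467.9 -15.  197.4] yaw_y -21.9 gap 84.9 F [-0.   0.5 -0.4]
shift cm (before turn) [-0.11 -0.09 11.14] turn deg [ 0.  -0.   0.1]
shift in turned frame [-0.11 -0.09 11.14] j [-0.2   0.13 -0.32  1.12  0.    1.75]
```

Call:
play_rows --series "100 -0.1 -0.1 2 0 0 0;100 0 0 2 0 0 0;100 0 0 2 0 0 0;100 0 0 2 0 0 0;100 0 0 1.5 0 0 0;100 0 0 1.1 0 0 0;100 0 0 0.5 0 0 0;75 0 0 0 0 0 0;68 0 0 0 0 0 0;62 0 0 0 0 0 0;58 0 0 0 0 0 0;54 0 0 0 0 0 0"

```text
clock: 13.78
tcp_pos: [0.4664, -0.0156, 0.0871]
orientation: [0.0, 0.829, 0.559, 0.0]
wrist_force: [1.2, -0.0, 0.1]
finger_gap: 0.046
```

Call:
play_rows --series "50 0 0 0 0 0 0;46 0 0 0 0 0 0;40 0 0 0 0 0 0;35 0 0 0 0 0 0;35 0 0 0 0 0 0"

```text
clock: 14.4
tcp_pos: [0.4666, -0.0156, 0.0872]
orientation: [0.0, 0.829, 0.559, 0.0]
wrist_force: [-0.2, 0.5, 5.0]
finger_gap: 0.0459
```

```bash
python3 go.py 634 249.5 200 18;python3 - <<'E'
from h import *
b=snap("scene","s5")
cv2.imwrite("pics/v5.png",cv2.resize(b[120:250,170:330],None,fx=4,fy=4))
E
```

```text
clock 14.4 tcp [466.6 -15.6  87.2] yaw_y -22.0 gap 45.9 F [-0.2  0.5  5. ]
shift cm (before turn) [ 30.85   5.62 -11.27] turn deg [  0.1   0.  -40. ]
shift in turned frame [ 20.04  24.11 -11.28] j [-0.21  0.23 -0.5   0.85  0.    1.75]
```

View pics/v5.png

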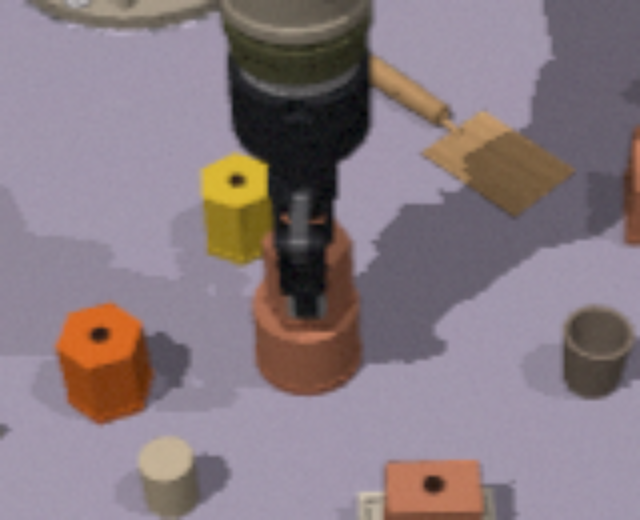

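Call:
play_rows --series "35 0 0 -0.5 0 0 0;35 0 0 -1 0 0 0;35 0 0 -2 0 0 0;35 0 0 -2.5 0 0 0;35 0 0 -2.5 0 0 0;35 0 0 -2 0 0 0;35 0 0 -0.8 0 0 0;35 1.5 0.3 0 0 0 0;35 3 0.6 0 0 0 0;35 3 0.5 0 0 0 0;35 3 0.5 0 0 0 0;35 3 0.5 0 0 0 0"

```text
clock: 15.95
tcp_pos: [0.539, 0.1025, 0.1983]
orientation: [-0.001, 0.829, 0.56, -0.001]
wrist_force: [0.9, -0.1, -0.8]
finger_gap: 0.0455
```

Call:
play_rows --series "35 3 0.5 0 0 0 0;35 3 0.6 0 0 0 0;35 3 0.6 0 0 0 0;35 3 0.6 0 0 0 0;35 3 0.6 0 0 0 0;35 2.2 0.3 0 0 0 0;35 0 0 0 0 0 -5;35 0 0 0 0 0 -10;35 0 0 0 0 0 -10;35 0 0 0 0 0 -10;35 0 0 0 0 0 -5;35 0 0 0 0 0 0"

```text
clock: 17.45
tcp_pos: [0.6323, 0.2491, 0.198]
orientation: [-0.001, 0.588, 0.809, -0.001]
wrist_force: [-0.4, -0.2, -1.7]
finger_gap: 0.0457
```

```bash
python3 go.py 634 249.5 45 18
```

```text
clock 17.45 tcp [632.3 249.1 198. ] yaw_y 18.0 gap 45.7 F [-0.4 -0.2 -1.7]
shift cm (before turn) [-0.02  0.2  15.3 ] turn deg [-0.1 -0.   0. ]
shift in turned frame [-1.00e-02  1.70e-01  1.53e+01] j [0.26 0.54 0.26 1.3  0.   1.51]
```

Call:
play_rows --series "35 0 0.2 2 0 0 0;35 0 0 2.5 0 0 0;35 0 0 2.5 0 0 0;35 0 0 2.5 0 0 0;35 0 0 2.5 0 0 0;35 0 0 2 0 0 0;35 0 0 1 0 0 0;35 0 0 0.3 0 0 0;35 0 0 0 0 0 0;35 0 0 0 0 0 0"

```text
clock: 18.7
tcp_pos: [0.6356, 0.2491, 0.0479]
orientation: [0.001, 0.588, 0.809, 0.001]
wrist_force: [0.5, -0.4, -1.6]
finger_gap: 0.0461
```

```bash
python3 go.py 634 249.5 39.2 18;python3 - <<'E'
from h import *
b=snap("scene","s6")
cv2.imwrite("pics/v6.png",cv2.resize(b[160:260,310:450],None,fx=4,fy=4))
E
```

```text
clock 18.7 tcp [635.6 249.1  47.9] yaw_y 18.0 gap 46.1 F [ 0.5 -0.4 -1.6]
shift cm (before turn) [ 0.09 -0.14  0.87] turn deg [0.1 0.  0. ]
shift in turned frame [ 0.09 -0.13  0.87] j [0.26 0.63 0.04 0.98 0.   1.51]
```

View pics/v6.png

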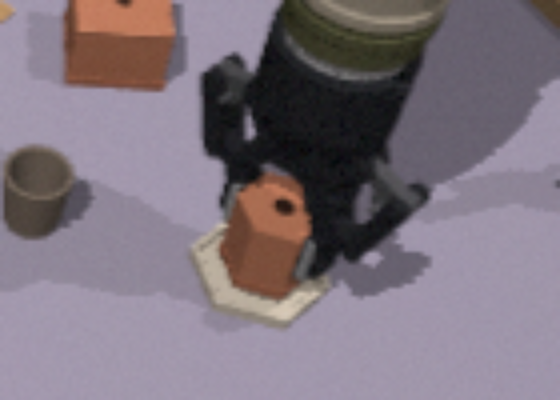

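Call:
play_rows --series "35 0.1 -0.1 0.4 0 0 0;35 0 0 0.2 0 0 0;35 0 0 0.1 0 0 0;35 0 0 0 0 0 0;35 0 0 0.1 0 0 0;35 0 0 0 0 0 0"

```text
clock: 19.5
tcp_pos: [0.6338, 0.2495, 0.0392]
orientation: [0.0, 0.588, 0.809, 0.0]
wrist_force: [-1.2, 0.2, 1.6]
finger_gap: 0.046
```

Call:
play_rows --series "35 0 0 0.1 0 0 0;35 0 0 0 0 0 0"

```text
clock: 19.75
tcp_pos: [0.6337, 0.2495, 0.0392]
orientation: [0.0, 0.588, 0.809, 0.0]
wrist_force: [-3.2, -1.3, 7.1]
finger_gap: 0.0458
```

Call:
play_rows --series "57 0 0 0 0 0 0;61 0 0 0 0 0 0;66 0 0 0 0 0 0;74 0 0 0 0 0 0;74 0 0 -0.5 0 0 0;74 0 0 -2 0 0 0;74 0 0 -2.5 0 0 0;74 0 0 -3 0 0 0;74 0 0 -3 0 0 0;74 0 0 -3 0 0 0;74 0 0 -2 0 0 0;100 0 0 0 0 0 0"

```text
clock: 21.25
tcp_pos: [0.6348, 0.2498, 0.2003]
orientation: [0.001, 0.588, 0.809, 0.002]
wrist_force: [1.0, 0.3, -0.5]
finger_gap: 0.0792
```

```bash
python3 go.py 466.7 -15.6 200 18;python3 - <<'E'
from h import *; from m2 import hole
b=snap("scene","s7"); t=snap("top","t7")
cv2.imwrite("pics/v7.png",np.hstack([cv2.resize(b[120:260,200:420],(440,280)),cv2.resize(t[100:240,130:310],(360,280))]))
for p in (247,213),(247,197): pass
E
```

```text
clock 21.25 tcp [634.8 249.8 200.3] yaw_y 18.0 gap 79.2 F [ 1.   0.3 -0.5]
shift cm (before turn) [-20.04 -24.2   -0.08] turn deg [0.3 0.  0. ]
shift in turned frame [-20.05 -24.19   0.03] j [0.26 0.54 0.27 1.29 0.   1.51]
```

View pics/v7.png

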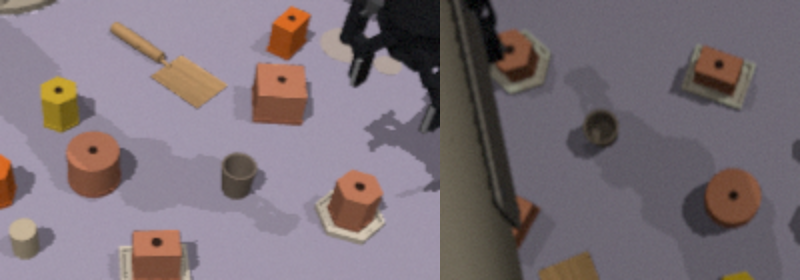

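Hex and oblong are both seated in their trays, the cup is in place, and the round and square pots are bare with centre holes visible.

Run:
```python
from h import *; from m2 import hole
b=cv2.imread("pics/s7.png");t=cv2.imread("pics/t7.png")
for n,im,p,k in (("scene",b,(246,195),"round"),("top",t,(276,198),"round"),("scene",b,(340,160),"square"),("scene",b,(379,213),"hex"),("scene",b,(278,241),"obl"),("top",t,(269,132),"obl")):
    z=.052 if k in("round","square") else .058
    q=hole(n,im,*p,r=4); print(k,n,q.round(1),(plane(n,q,z)*1000).round(1))
# square top face
big=cv2.GaussianBlur(cv2.resize(b,None,fx=6,fy=6,interpolation=cv2.INTER_CUBIC),(0,0),2); hsv=cv2.cvtColor(big,cv2.COLOR_BGR2HSV)
for f in (.85,.9):
  m=((hsv[...,0]<14)&(hsv[...,1]>90)&(hsv[...,2]>f*hsv[6*163,6*334,2])).astype(np.uint8)*255
  cs,_=cv2.findContours(m,cv2.RETR_EXTERNAL,cv2.CHAIN_APPROX_NONE)
  for c in cs:
    if cv2.pointPolygonTest(c,(6*334.,6*163.),False)>=0: print(cv2.minAreaRect((plane("scene",(c.reshape(-1,2)-2.5)/6,.052)*1000).astype(np.float32)))
```

```text
round scene [246.  194.7] [[465.6 -16.5]]
round top [276.2 197.2] [[464.1 -18.4]]
square scene [340.4 159.3] [[438.1 259.3]]
hex scene [379.5 212.8] [[634.7 251. ]]
obl scene [277.8 240.5] [[621.1   2.4]]
obl top [269.  131.8] [[6.203e+02 4.000e-01]]
((439.9263916015625, 258.045166015625), (61.868385314941406, 63.5251579284668), 64.28182220458984)
((439.7626037597656, 258.30743408203125), (61.22772216796875, 63.120635986328125), 63.635929107666016)
```

Call:
play_rows --series "100 -1.5 -1.8 0 0 0 0;100 -2 -2.4 0 0 0 0;100 -2 -2.4 0 0 0 0;100 -2 -2.4 0 0 0 0;100 -2 -2.4 0 0 0 0;100 -2 -2.4 0 0 0 0;100 -2 -2.4 0 0 0 0;100 -2 -2.4 0 0 0 0;100 -2 -2.4 0 0 0 0;100 -2 -2.4 0 0 0 0;100 -0.6 -1 0 0 0 0;100 0 0 0 0 0 0"

```text
clock: 22.85
tcp_pos: [0.4632, -0.0172, 0.1972]
orientation: [-0.001, 0.588, 0.809, -0.0]
wrist_force: [0.0, 0.3, 0.1]
finger_gap: 0.0857
```

Call:
play_rows --series "100 0 0 0 0 0 -5;100 0 0 0 0 0 -10;100 0 0 0 0 0 -10;100 0 0 0 0 0 -10;100 0 0 0 0 0 -7;100 0 0 0 0 0 -3;100 0 0 0 0 0 0"

```text
clock: 23.72
tcp_pos: [0.4642, -0.0163, 0.1975]
orientation: [-0.0, 0.233, 0.972, 0.0]
wrist_force: [0.6, -0.0, -0.3]
finger_gap: 0.0855
```

```bash
python3 go.py 464.8 -17.5 33 63
```

```text
clock 23.725 tcp [464.2 -16.3 197.5] yaw_y 63.1 gap 85.5 F [ 0.6 -0.  -0.3]
shift cm (before turn) [-0.11 -0.09 16.45] turn deg [ 0.  -0.   0.1]
shift in turned frame [-0.11 -0.08 16.45] j [-0.21  0.13 -0.33  1.12  0.    0.26]
```

Call:
play_rows --series "100 -0.1 -0.1 2 0 0 0;100 0 0 2.5 0 0 0;100 0 0 2.5 0 0 0;100 0 0 2 0 0 0;100 0 0 2 0 0 0;100 0 0 2 0 0 0;100 0 0 2 0 0 0;100 0 0 1 0 0 0;100 0 0 0.4 0 0 0;95 0 0 0 0 0 0;90 0 0 0 0 0 0;86 0 0 0 0 0 0" --newtons 35

```text
clock: 25.22
tcp_pos: [0.4647, -0.0186, 0.0343]
orientation: [0.001, 0.233, 0.972, 0.0]
wrist_force: [-0.4, -0.2, -0.1]
finger_gap: 0.0734
```

Call:
play_rows --series "82 0 0 0 0 0 0;78 0 0 0 0 0 0;75 0 0 0 0 0 0;70 0 0 0 0 0 0;65 0 0 0 0 0 0;60 0 0 0 0 0 0;60 0 0 0 0 0 0"

```text
clock: 26.1
tcp_pos: [0.4646, -0.0183, 0.0343]
orientation: [0.0, 0.233, 0.972, 0.0]
wrist_force: [-0.7, 1.9, 5.7]
finger_gap: 0.0651
```

```bash
python3 go.py 625 -285 180 63
```

```text
clock 26.1 tcp [464.6 -18.3  34.3] yaw_y 63.0 gap 65.1 F [-0.7  1.9  5.7]
shift cm (before turn) [-26.4  -16.48 -14.56] turn deg [0. 0. 0.]
shift in turned frame [-26.4  -16.48 -14.57] j [-0.21  0.29 -0.57  0.71  0.    0.26]
```

Call:
play_rows --series "60 0 0 -0.5 0 0 0;60 0 0 -1 0 0 0;60 0 0 -2 0 0 0;60 0 0 -3 0 0 0;60 0 0 -3 0 0 0;60 0 0 -3 0 0 0;60 0 0 -1.5 0 0 0;60 0 0 -0.6 0 0 0;60 -1.5 -0.9 0 0 0 0;60 -3 -1.9 0 0 0 0;60 -3 -1.9 0 0 0 0;60 -3 -1.9 0 0 0 0"

```text
clock: 27.6
tcp_pos: [0.5282, -0.1267, 0.1782]
orientation: [-0.001, 0.233, 0.972, 0.0]
wrist_force: [-0.1, 0.1, -2.3]
finger_gap: 0.0651
```

Call:
play_rows --series "60 -3 -1.9 0 0 0 0;60 -3 -1.9 0 0 0 0;60 -3 -1.9 0 0 0 0;60 -3 -1.9 0 0 0 0;60 -2.5 -1.5 0 0 0 0;60 -1.4 -0.8 0 0 0 0;60 0 0 0 0 0 0;60 0 0 0 0 0 0"

```text
clock: 28.6
tcp_pos: [0.6239, -0.2851, 0.1784]
orientation: [-0.001, 0.233, 0.972, 0.0]
wrist_force: [-0.4, -0.1, -1.7]
finger_gap: 0.0653
```

```bash
python3 go.py 625 -285 38.3 63;python3 - <<'E'
from h import *
b=snap("scene","s8")
cv2.imwrite("pics/v8.png",cv2.resize(b[120:330,90:330],None,fx=2.8,fy=2.8))
E
```

```text
clock 28.6 tcp [ 623.9 -285.1  178.4] yaw_y 63.0 gap 65.3 F [-0.4 -0.1 -1.7]
shift cm (before turn) [-0.13  0.06 14.01] turn deg [ 0.  -0.1  0. ]
shift in turned frame [-0.1   0.06 14.01] j [-0.55  0.56  0.25  1.26  0.   -0.07]
```

View pics/v8.png

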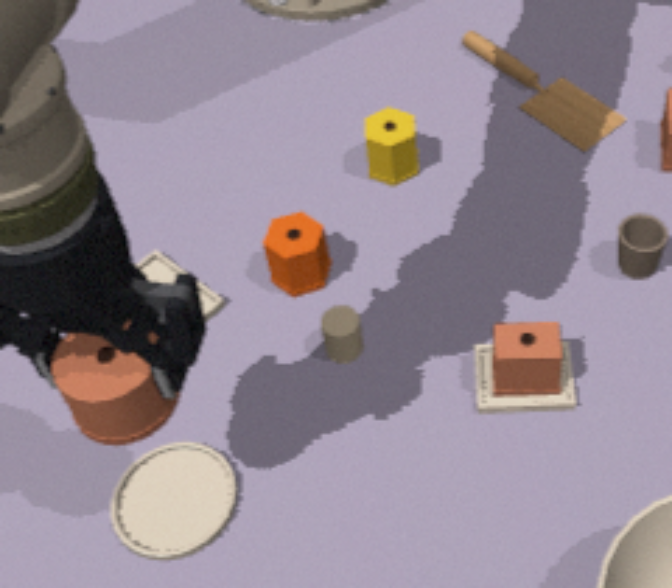

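Call:
play_rows --series "60 0 0 2 0 0 0;60 0 0 2.5 0 0 0;60 0 0 2.5 0 0 0;60 0 0 2.5 0 0 0;60 0 0 2 0 0 0;60 0 0 1 0 0 0;60 0 0 0.6 0 0 0;60 0 0 0 0 0 0;60 0 0 0 0 0 0"

```text
clock: 29.78
tcp_pos: [0.6252, -0.2855, 0.0498]
orientation: [0.001, 0.233, 0.972, -0.0]
wrist_force: [-0.3, 0.1, -1.3]
finger_gap: 0.0649
```

```bash
python3 go.py 625 -285 38.3 63;python3 - <<'E'
from h import *
b=snap("scene","s9")
cv2.imwrite("pics/v9.png",cv2.resize(b[220:330,90:230],None,fx=4,fy=4))
E
```

```text
clock 29.775 tcp [ 625.2 -285.5   49.8] yaw_y 63.0 gap 64.9 F [-0.3  0.1 -1.3]
shift cm (before turn) [0.05 0.04 1.15] turn deg [-0.   0.1  0. ]
shift in turned frame [0.04 0.04 1.15] j [-0.55  0.64  0.06  0.99  0.   -0.07]
```

View pics/v9.png

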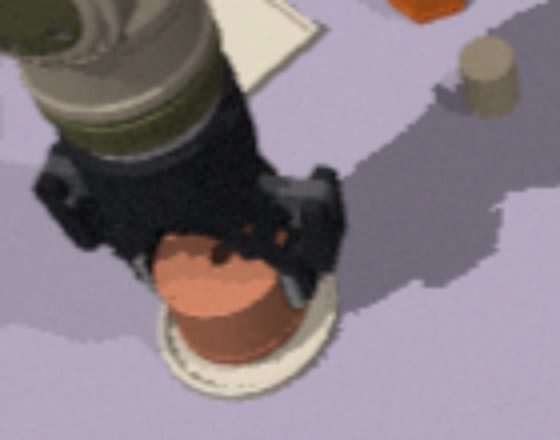

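Call:
play_rows --series "60 0 0 0.4 0 0 0;60 0 0 0.3 0 0 0;60 0 0 0.2 0 0 0;60 0 0 0 0 0 0;60 0 0 0.1 0 0 0;60 0 0 0 0 0 0"

```text
clock: 30.58
tcp_pos: [0.6246, -0.2853, 0.0388]
orientation: [-0.0, 0.233, 0.972, 0.0]
wrist_force: [-0.1, 0.4, -1.6]
finger_gap: 0.0646
```

Call:
play_rows --series "60 0 0 0.1 0 0 0;60 0 0 0 0 0 0"

```text
clock: 30.82
tcp_pos: [0.6248, -0.2854, 0.0384]
orientation: [0.0, 0.233, 0.972, -0.0]
wrist_force: [-0.5, 0.0, 3.1]
finger_gap: 0.0652
```

Call:
play_rows --series "80 0 0 0 0 0 0;84 0 0 0 0 0 0;90 0 0 0 0 0 0;98 0 0 0 0 0 0;98 0 0 0 0 0 0;98 0 0 -0.5 0 0 0;98 0 0 -2 0 0 0;98 0 0 -2.5 0 0 0;98 0 0 -3 0 0 0;98 0 0 -3 0 0 0;98 0 0 -3 0 0 0;98 0 0 -2 0 0 0"

```text
clock: 32.33
tcp_pos: [0.6251, -0.2856, 0.2002]
orientation: [0.001, 0.233, 0.972, -0.0]
wrist_force: [0.3, 0.1, -0.3]
finger_gap: 0.0837
```

```bash
python3 go.py 438.3 258 200 62;python3 - <<'E'
from h import *
b=snap("scene","s10"); t=snap("top","t10")
cv2.imwrite("pics/v10.png",np.hstack([cv2.resize(b[120:340,90:390],(440,323)),cv2.resize(t[100:280,110:310],(359,323))]))
E
```

```text
clock 32.325 tcp [ 625.1 -285.6  200.2] yaw_y 63.0 gap 83.7 F [ 0.3  0.1 -0.3]
shift cm (before turn) [41.3  39.97 -0.09] turn deg [-0.   0.1  1. ]
shift in turned frame [4.201e+01 3.922e+01 2.000e-02] j [-0.55  0.55  0.29  1.3   0.   -0.07]
```

View pics/v10.png

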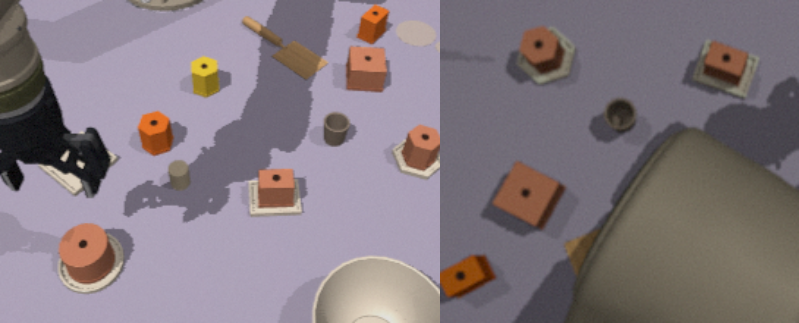

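Run:
```python
from h import *; from m2 import hole
t=cv2.imread("pics/t10.png"); q=hole("top",t,158,207,r=4); print(q,plane("top",q,.052)*1000)
big=cv2.GaussianBlur(cv2.resize(t,None,fx=6,fy=6,interpolation=cv2.INTER_CUBIC),(0,0),2); hsv=cv2.cvtColor(big,cv2.COLOR_BGR2HSV)
for f in (.85,.9):
  m=((hsv[...,0]<14)&(hsv[...,1]>90)&(hsv[...,2]>f*hsv[6*214,6*158,2])).astype(np.uint8)*255
  cs,_=cv2.findContours(m,cv2.RETR_EXTERNAL,cv2.CHAIN_APPROX_NONE)
  for c in cs:
    if cv2.pointPolygonTest(c,(6*158.,6*214.),False)>=0: print(cv2.minAreaRect((plane("top",(c.reshape(-1,2)-2.5)/6,.052)*1000).astype(np.float32)))
b=cv2.imread("pics/s10.png"); q=hole("scene",b,146,286,r=5); print(q,plane("scene",q,.056)*1000)
```

```text
[157.16399417 207.06341108] [[436.60354545 257.48769467]]
((436.559326171875, 257.0824890136719), (61.81568145751953, 61.89002990722656), 63.55638885498047)
((436.82220458984375, 256.9425964355469), (60.927574157714844, 61.251651763916016), 63.81412887573242)
[146.02916848 285.77818894] [[ 625.36030942 -284.18405262]]
```

Call:
play_rows --series "100 2 1.9 0 0 0 0;100 3.5 3.4 0 0 0 0;100 3.5 3.4 0 0 0 0;100 3.5 3.4 0 0 0 0;100 3.5 3.4 0 0 0 0;100 3.5 3.4 0 0 0 0;100 3.5 3.4 0 0 0 0;100 3.5 3.4 0 0 0 0;100 3.5 3.4 0 0 0 0;100 3.5 3.4 0 0 0 0;100 3.5 3.4 0 0 0 0;100 3 2.9 0 0 0 0"

```text
clock: 33.92
tcp_pos: [0.4429, 0.2434, 0.197]
orientation: [-0.0, 0.233, 0.972, -0.0]
wrist_force: [0.9, -0.1, 0.4]
finger_gap: 0.0856
```

Call:
play_rows --series "100 1 1 0 0 0 1;100 0 0 0 0 0 0;100 0 0 0 0 0 0"

```text
clock: 34.3
tcp_pos: [0.4397, 0.2548, 0.1973]
orientation: [-0.0, 0.242, 0.97, -0.0]
wrist_force: [-0.8, 0.6, 0.5]
finger_gap: 0.0854
```

```bash
python3 go.py 438 258 33 62
```

```text
clock 34.3 tcp [439.7 254.8 197.3] yaw_y 62.0 gap 85.4 F [-0.8  0.6  0.5]
shift cm (before turn) [ 0.29  0.21 16.43] turn deg [-0. -0.  0.]
shift in turned frame [ 0.3   0.2  16.43] j [ 0.37  0.21 -0.23  1.14 -0.    0.86]
```

Call:
play_rows --series "100 0.3 0.2 0 0 0 -1.7;100 0 0 2 0 0 0;100 0 0 2.5 0 0 0;100 0 0 2.5 0 0 0;100 0 0 2 0 0 0;100 0 0 2 0 0 0;100 0 0 2 0 0 0;100 0 0 1.5 0 0 0;100 0 0 1.2 0 0 0;100 0 0 0.7 0 0 0;95 0 0 0 0 0 0;90 0 0 0 0 0 0"

```text
clock: 35.8
tcp_pos: [0.4385, 0.2588, 0.0343]
orientation: [0.0, 0.227, 0.974, 0.0]
wrist_force: [0.6, 0.6, 0.6]
finger_gap: 0.0769
```

Call:
play_rows --series "86 0 0 0 0 0 0;82 0 0 0 0 0 0;78 0 0 0 0 0 0;75 0 0 0 0 0 0;70 0 0 0 0 0 0;65 0 0 0 0 0 0;60 0 0 0 0 0 0;60 0 0 0 0 0 0"

```text
clock: 36.8
tcp_pos: [0.4381, 0.2585, 0.034]
orientation: [0.0, 0.227, 0.974, -0.0]
wrist_force: [-0.7, -0.6, 5.1]
finger_gap: 0.0631
```

```bash
python3 go.py 442 -274.3 200 30.7
```

```text
clock 36.8 tcp [438.1 258.5  34. ] yaw_y 63.7 gap 63.1 F [-0.7 -0.6  5.1]
shift cm (before turn) [-23.94 -47.6  -16.59] turn deg [ 0.  0. 33.]
shift in turned frame [-46.01 -26.87 -16.6 ] j [ 0.38  0.36 -0.46  0.75 -0.    0.83]
```

Call:
play_rows --series "60 0 0 -0.5 0 0 0;60 0 0 -1 0 0 0;60 0 0 -2 0 0 0;60 0 0 -3 0 0 0;60 0 0 -3 0 0 0;60 0 0 -3 0 0 0;60 0 0 -2.5 0 0 0;60 0 0 -1.6 0 0 0;60 -0.7 -1.4 0 0 0 0;60 -1.5 -3 0 0 0 0;60 -1.5 -3 0 0 0 0;60 -1.5 -3 0 0 0 0"

```text
clock: 38.3
tcp_pos: [0.4377, 0.1405, 0.1988]
orientation: [-0.001, 0.227, 0.974, -0.0]
wrist_force: [-0.3, 0.4, -1.9]
finger_gap: 0.0635
```

Call:
play_rows --series "60 -1.5 -3 0 0 0 0;60 -1.5 -3 0 0 0 0;60 -1.5 -3 0 0 0 0;60 -1.5 -3 0 0 0 0;60 -1.5 -3 0 0 0 0;60 -1.5 -3 0 0 0 0;60 -1.5 -3 0 0 0 0;60 -1.5 -3 0 0 0 0;60 -1.5 -3 0 0 0 0;60 -1.5 -3 0 0 0 0;60 -1.5 -3 0 0 0 0;60 -1.5 -3 0 0 0 0"

```text
clock: 39.8
tcp_pos: [0.4393, -0.2614, 0.1988]
orientation: [-0.001, 0.228, 0.974, 0.0]
wrist_force: [-0.0, -0.7, -1.5]
finger_gap: 0.0636
```

Call:
play_rows --series "60 -0.7 -1.2 0 0 0 0;60 0 0 0 0 0 5;60 0 0 0 0 0 10;60 0 0 0 0 0 10;60 0 0 0 0 0 6;60 0 0 0 0 0 2;60 0 0 0 0 0 0"

```text
clock: 40.67
tcp_pos: [0.4413, -0.2737, 0.1995]
orientation: [-0.0, 0.494, 0.87, 0.0]
wrist_force: [-0.2, 0.5, -1.8]
finger_gap: 0.0635
```

```bash
python3 go.py 442 -274.3 38 30.7
```

```text
clock 40.675 tcp [ 441.3 -273.7  199.5] yaw_y 30.8 gap 63.5 F [-0.2  0.5 -1.8]
shift cm (before turn) [-0.1   0.03 16.15] turn deg [-0.  -0.   0.1]
shift in turned frame [-0.09  0.03 16.15] j [-0.71  0.23 -0.19  1.15  0.    0.32]
```

Call:
play_rows --series "60 0 0 2 0 0 0;60 0 0 2.5 0 0 0;60 0 0 2.5 0 0 0;60 0 0 2.5 0 0 0;60 0 0 2.5 0 0 0;60 0 0 2 0 0 0;60 0 0 1 0 0 0;60 0 0 0.2 0 0 0;60 0 0 0 0 0 0;60 0 0 0 0 0 0"

```text
clock: 41.92
tcp_pos: [0.4422, -0.2745, 0.0486]
orientation: [0.001, 0.494, 0.869, -0.0]
wrist_force: [-0.1, -0.0, -1.9]
finger_gap: 0.0634
```

```bash
python3 go.py 442 -274.3 38 30.7;python3 - <<'E'
from h import *
b=snap("scene","s11")
cv2.imwrite("pics/v11.png",cv2.resize(b[160:270,80:230],None,fx=4,fy=4))
E
```

```text
clock 41.925 tcp [ 442.2 -274.5   48.6] yaw_y 30.7 gap 63.4 F [-0.1 -0.  -1.9]
shift cm (before turn) [ 0.03 -0.01  1.06] turn deg [0.  0.1 0. ]
shift in turned frame [ 0.03 -0.01  1.06] j [-0.71  0.36 -0.42  0.79  0.    0.32]
```

View pics/v11.png

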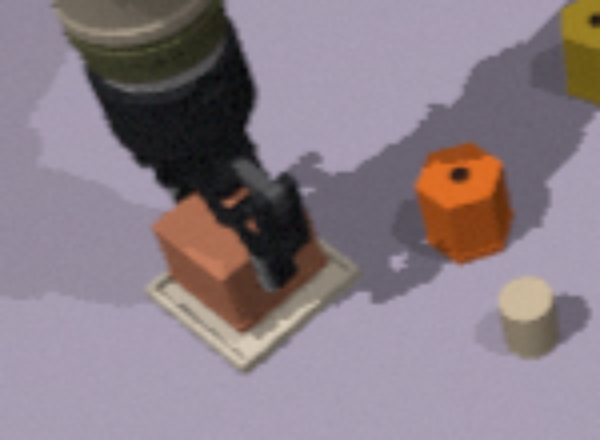

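The square pot is held about 10 mm above its tray, aligned with it and centred (crop 240,270), so I'll lower it.

Call:
play_rows --series "60 0 0 0.4 0 0 0;60 0 0 0.3 0 0 0;60 0 0 0.1 0 0 0;60 0 0 0 0 0 0;60 0 0 0.1 0 0 0;60 0 0 0 0 0 0"

```text
clock: 42.72
tcp_pos: [0.4416, -0.274, 0.0387]
orientation: [-0.0, 0.495, 0.869, 0.0]
wrist_force: [0.6, -0.1, -1.3]
finger_gap: 0.0633
```

Call:
play_rows --series "60 0 0 0.1 0 0 0;60 0 0 0 0 0 0"

```text
clock: 42.98
tcp_pos: [0.4418, -0.2741, 0.038]
orientation: [0.0, 0.494, 0.869, -0.0]
wrist_force: [-0.1, 0.8, 1.7]
finger_gap: 0.0636
```

Call:
play_rows --series "78 0 0 0 0 0 0;82 0 0 0 0 0 0;88 0 0 0 0 0 0;98 0 0 0 0 0 0;98 0 0 0 0 0 0;98 0 0 -0.5 0 0 0;98 0 0 -2 0 0 0;98 0 0 -2.5 0 0 0;98 0 0 -3 0 0 0;98 0 0 -3 0 0 0;98 0 0 -3 0 0 0;98 0 0 -2 0 0 0"

```text
clock: 44.48
tcp_pos: [0.442, -0.2743, 0.1998]
orientation: [0.001, 0.494, 0.869, -0.0]
wrist_force: [0.6, -0.1, -0.3]
finger_gap: 0.0835
```

Call:
play_rows --series "100 -2 0 -2 0 0 0;100 -2 0 -2 0 0 0;100 0 0 0 0 0 0"

```text
clock: 44.85
tcp_pos: [0.4632, -0.3099, 0.2394]
orientation: [0.002, 0.495, 0.869, -0.0]
wrist_force: [0.4, 0.9, -0.6]
finger_gap: 0.0855
```

Run:
```python
from h import *; from m2 import hole
b=snap("scene","s12"); t=snap("top","t12")
cv2.imwrite("pics/v12.png",np.vstack([cv2.resize(b[110:330,80:420],(460,298)),cv2.resize(t[90:280,110:420],(460,282))]))
```

```text
(no output)
```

View pics/v12.png

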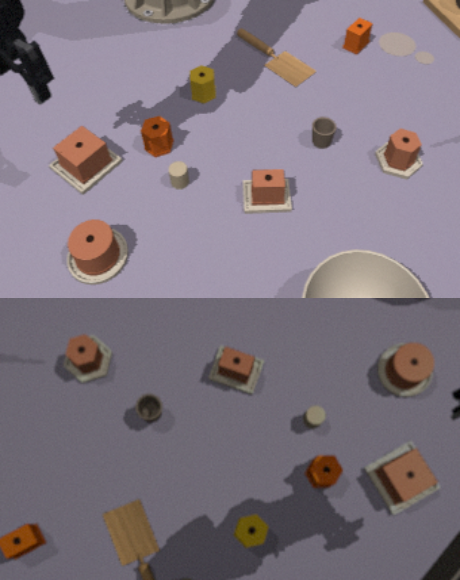

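View pics/s12.png

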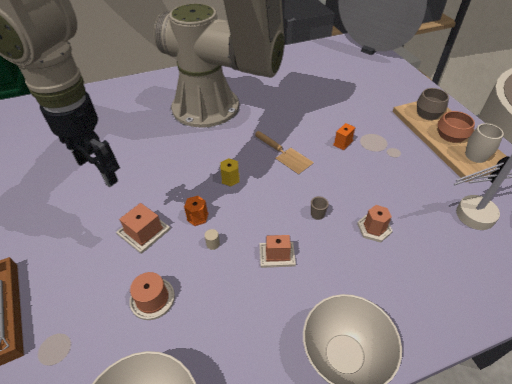

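All four pots stand in their trays: square (140,224), round (150,293), oblong (278,250) and hex (376,221) in the scene view. One numeric check before handing in.

Run:
```python
from h import *; from m2 import hole
I={n:cv2.imread(f"pics/{n[0]}12.png") for n in("scene","top")}
T=dict(round=((147,286),(386,132),.056,(625,-285)),square=((139,212),(386,206),.056,(442,-274)),hex=((379,213),(166,125),.058,(634,249.5)),oblong=((278,241),(269,132),.058,(620,.5)))
for k,(s,t,z,g) in T.items():
    P=[plane(n,hole(n,I[n],*p,r=5),z)[0]*1000 for n,p in(("scene",s),("top",t))]
    print(k,"offset scene/top mm",(P[0]-g).round(1),(P[1]-g).round(1))
for n in I:
    a=cv2.imread(f"pics/{n}0.png")
    for k,(x,y) in {"scene":dict(prop=(212,240),cup=(318,208)),"top":dict(prop=(322,170),cup=(210,163))}[n].items():
        # pixel shift by template matching of patch
        p=a[y-12:y+13,x-12:x+13]; r=cv2.matchTemplate(I[n][y-17:y+18,x-17:x+18],p,cv2.TM_CCOEFF_NORMED); m=cv2.minMaxLoc(r); print(n,k,"shift px",np.array(m[3])-5,round(m[1],2))
from workcell import workorder
print(workorder.hand_in())
```

```text
round offset scene/top mm [0.4 0.8] [-1.  -1.6]
square offset scene/top mm [-0.8  1.7] [-1.1 -0.8]
hex offset scene/top mm [0.7 1.4] [-0.5 -0.4]
oblong offset scene/top mm [1.1 1.9] [ 0.3 -0. ]
scene prop shift px [0 0] 1.0
scene cup shift px [0 0] 1.0
top prop shift px [0 0] 0.99
top cup shift px [0 0] 0.99
the job is handed in; nothing more can be done
None
```

I took both stacks apart and set the oblong, hex, round and square pots, in that order, upside down inside their own trays. I handed the job in at about 45 s of the allowed 136 s.

In the last pictures every pot stood upright inside its rim. Each was within about 2 mm of its tray centre in both views, against about 9 mm of clearance. The clay cup and kiln prop showed no pixel shift, and the orange and yellow look-alikes were left alone. The wrist force I read stayed at or below about 8 N.

The two cameras differed by up to about 2.5 mm, in line with their calibration. No check failed.

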